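# Hang the rinsed tall beaker on its draining peg

### The arm

A 7-joint arm with a two-finger parallel gripper is mounted at the origin on the work surface. World frame = base frame: x ahead of the robot, y to its left, z up, the work surface at z = 0. Lengths are in m, angles in degrees, forces in N, time in s.
With the tool pointing down it reaches from about 0.35 to 0.9 m from the base axis. Payload 19.9 kg.
Tool frame: the origin (TCP) lies on the centre line of the jaws, within the pads' length; the fingertips stand 22 mm ahead of it and the grasp point (between the pads) lies 3 mm ahead of it; y points along the fingers, x is the direction in which the jaws open and shut, and the axes are right-handed (so a half turn about y gives the same grasp; the last joint's range is limited). The gripper opens to 94 mm and grips with 3 to 60 N. Pads are 16 mm wide; open, the fingers measure 119 mm over their backs; the gripper's body (75 mm by 177 mm) begins 78 mm behind the grasp point.
Start: joints at [-78.982, 23.915, -0.59, 92.452, 0.269, 63.638, -3.037], TCP at [0.145, 0.608, 0.227] pointing down, gripper open.
Joint ranges: [-161.28, 161.28], [-22.2, 115.67], [-73.04, 71.86], [3.21, 147.25], [-68.34, 248.33], [10.77, 114.83], [-161.83, 161.83]. Speed limits (degrees/s): [108.29, 108.29, 136.94, 136.94, 172.46, 172.46, 172.46].

### API

Orientations are given as [roll, pitch, yaw] about the fixed x, y, z axes, in that order (R = Rz(yaw) Ry(pitch) Rx(roll)).
In Python, from rig import arm gives the robot as it stands.
- The arm moves only by the tool step_arm, never from a script. Its argument "plan" is a list of rows, each a list of 3 entries, a list of its own where there are three numbers: the shift along the tool's x, y, z in m, then the turn, a rotation vector about the tool's x, y, z in degrees, then the opening, from -1 (shut) to 1 (fully open). In form: [[[tx, ty, tz], [wx, wy, wz], gripper], ...]. A call has 1 to 5 rows; each row shifts and turns the pose as measured when the row begins, along the tool's axes as they then stand; what a row does not reach is not made up. A row lasts 1/12 s, in which the tool goes at most 41.7 mm and 7.16 degrees, less where a joint would pass 70% of its speed; a pose out of reach is approached as far as the arm can. A call with a gripper value outside its range is refused whole. The fingers move at their own pace and stop on an object; "force" is the grip in N (left out, the last holds). Time passes only in rows, so rows that do not move let the fingers close. It gives the time, the measured TCP pose, the force and the opening at its end, in the units of the state.
- arm.sense(): the state, without advancing time (a new reading comes with each control period).
- arm.camera(name): name is "scene" or "top" or "wrist"; returns a dict with "color" (420x560x3 uint8, red, green, blue), "K" (3x3 intrinsics, pixels), "distortion" ([k1, k2, p1, p2, k3] as OpenCV has them; the pictures are not rectified), "cam_to_world" (4x4, takes a point from camera to world coordinates). Camera axes: x right, y down, z forward; pixel columns grow to the right and rows downward; lengths in m; the calibration is good to about 2 mm. A picture is of the moment at which its call begins. There is no depth.
- arm.sign_off(): hands the job in, once; it reports no verdict.
The state is a dict: "clock": time; "qpos": joint angles; "dq": joint speeds; "joint_torque": joint torques, N m; "ee_pos": TCP position; "orientation": TCP orientation; "ft_force": force on the tool from outside, world axes, zero at the start; "ft_torque": the same for the moment, N m; "gripper_width": finger opening in m.
Only numpy, scipy, OpenCV 4.12 (cv2) and the standard library are available. Lean on these libraries where they do the work, as an engineer would, in place of code of your own. Each camera call takes 0.05 s, during which the arm holds its last target. There are 200 camera calls.

### The job

Two rinsed steel beakers stand mouth-down on the plywood shelf under the stairs. Pick up the taller one and hang it, mouth-down, on the longer of the two leaning draining pegs: slide it down over the peg until its closed end rests on the peg's tip, and only then let go, so that it stays hanging there to drain. Leave the short beaker where it stands.

Things in the scene. Friction and masses are not known exactly. Their poses are not given: they have to be found in the camera images.
- tall_beaker: taller of two plain steel beakers of equal width: straight round cup 110 mm high, 62 mm outer and 56 mm inner diameter, closed end 5 mm thick, about 0.2 kg, standing mouth-down. Origin: centre of its mouth; z along its axis from mouth to closed end (up at the start). The inside of the closed end is at z = 105 mm, the outside at 110 mm.
- short_beaker: the other steel beaker, same 62 mm diameter but only 70 mm high, also standing mouth-down; not to be moved. Origin at the centre of its mouth, z up.
- tall_peg: longer of two fixed draining pegs 150 mm apart in a low drip tray (rim 14 mm): round-ended wooden dowel, 26 mm thick, 140 mm long (the other 75), on a 90 x 80 x 20 mm plywood block, leaning 25 degrees from vertical to the block's -x, roughly to the robot. Origin: centre of block's underside, z up. Dowel axis runs from (30, 0, 20) mm along (-0.423, 0, 0.906) to the tip at (-29, 0, 147).
- tall_peg_tip (a point): the very tip of the longer peg, on its centre line; axes as tall_peg. When the tall beaker is seated this tip touches the inside of its closed end and the mouth hangs about 35 mm clear of the block, measured along the dowel. Once released the beaker sags sideways by up to 15 mm until its wall lies against the dowel.
There are look-alikes about, which are no part of the job. Leave any orange or yellow look-alike of the tall_beaker alone. What is shaped like the tall_peg but red or yellow is not meant.

How it is judged:
By the outcome, as a careful person would: the job done as asked, in the order asked, and still so for the second after the job is handed in, with the robot touching nothing.
It also fails if it takes over 40 s, if anything falls off the work surface, if the arm or the gripper's body presses on something with over 40 N, if the wrist force passes 120 N, or if a joint passes its speed limit or range.

## Working session

There is one attempt and no reset: what is moved stays moved. The work goes in short steps, Python scripts to look and compute and a tool call to move; the robot and the scene stay as the last step left them, time stands still between calls to the robot, and variables do not carry over. Pictures are saved under pics/ and viewed, about 8 in all and at most 12, crops included, and the job is handed in when it is done.

Besides the shell and the picture viewer there is one more tool, called after "Emit:" as name(argument=value, ...), one argument or row to a line, values as JSON. step_arm: Moves the arm, as the interface text tells. Its arguments: {"type":"object","properties":{"plan":{"type":"array","items":{"type":"array"}},"force":{"type":"number"}},"required":["plan"]}

```bash
mkdir -p pics; ls
python3 - <<'E'
from rig import arm
import cv2,numpy as np,pickle
d={}
for n in ("scene","top"):
    c=arm.camera(n); d[n]=c
    cv2.imwrite(f"pics/{n}0.png",c["color"][:,:,::-1])
    print(n,c["K"].round(1).tolist(),np.round(c["distortion"],4),c["cam_to_world"].round(3).tolist())
pickle.dump(d,open("d0.pkl","wb"))
print(arm.sense())
E
```

```text
pics
scene [[469.5, 0.0, 286.2], [0.0, 469.5, 208.7], [0.0, 0.0, 1.0]] [0.0505 0.     0.     0.     0.    ] [[-0.569, 0.568, -0.595, 1.292], [0.822, 0.406, -0.398, 0.535], [0.015, -0.716, -0.698, 0.99], [0.0, 0.0, 0.0, 1.0]]
top [[386.0, 0.0, 279.0], [0.0, 386.0, 208.1], [0.0, 0.0, 1.0]] [-0.1032  0.      0.      0.      0.    ] [[0.013, -0.99, 0.14, 0.421], [-1.0, -0.015, -0.013, 0.016], [0.015, -0.14, -0.99, 0.923], [0.0, 0.0, 0.0, 1.0]]
{'clock': 0.1, 'qpos': array([-78.98191121,  23.94497829,  -0.58711315,  92.48073561,
         0.26950244,  63.63840034,  -3.03710427]), 'dq': array([ 0.06177328,  0.00355709,  0.00766266, -0.15973046, -0.00630366,
       -0.039104  ,  0.06651147]), 'joint_torque': array([ 2.37109874e-03, -8.52582765e+01,  6.40452560e-01, -4.26698220e+01,
       -4.88258363e-02,  1.63136265e-02, -5.33257150e-05]), 'ee_pos': array([0.14476956, 0.60768675, 0.22689401]), 'orientation': array([-9.00063841e+01,  6.25018035e-02,  7.66013220e+01]), 'ft_force': array([0.38661679, 0.08688553, 0.60366702]), 'ft_torque': array([ 0.02153375, -0.00992196,  0.00567161]), 'gripper_width': 0.09427420333391616}
```

View pics/scene0.png

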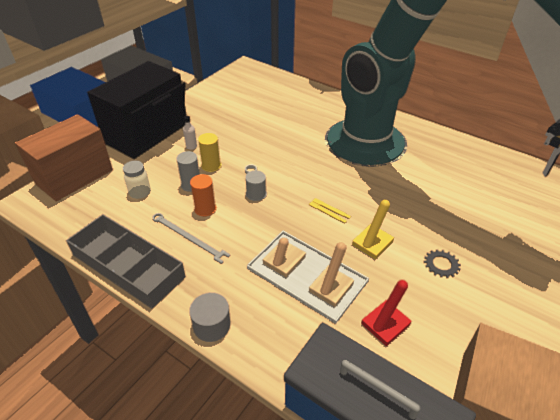

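View pics/top0.png

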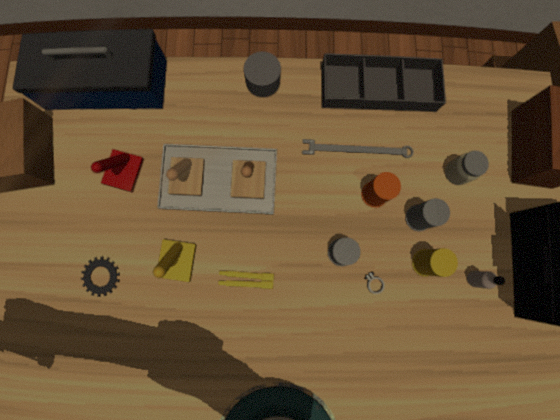

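Scene view: the grey beakers are at (188,172), tall, and (256,185), short. Orange (203,195) and yellow (208,152) are look-alikes, a glass jar is at (137,179), and a wide grey pot is at (210,318). The wooden pegs in the tray are the long one at (335,268) and the short one at (283,252). The yellow and red pegs are decoys. Next I confirm with an enlarged crop.

Run:
```python
import cv2,numpy as np,pickle
d=pickle.load(open("d0.pkl","rb"))
def crop(n,u,v,w,h,s,g=1):
    im=d[n]["color"][v:v+h,u:u+w,::-1]; im=np.clip(im*float(g),0,255).astype(np.uint8)
    return cv2.resize(im,(w*s,h*s),interpolation=cv2.INTER_CUBIC)
a=np.hstack([crop("scene",120,110,160,110,2.5.__int__()*1+0,1) if 0 else cv2.resize(crop("scene",120,110,160,120,1),(400,300),interpolation=cv2.INTER_CUBIC),cv2.resize(crop("scene",240,220,160,120,1),(400,300),interpolation=cv2.INTER_CUBIC)])
b=np.hstack([cv2.resize(crop("top",345,160,160,120,1,1.8),(400,300),interpolation=cv2.INTER_CUBIC),cv2.resize(crop("top",145,130,160,120,1,1.8),(400,300),interpolation=cv2.INTER_CUBIC)])
cv2.imwrite("pics/crop1.png",np.vstack([a,b]))
```

```text
(no output)
```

View pics/crop1.png

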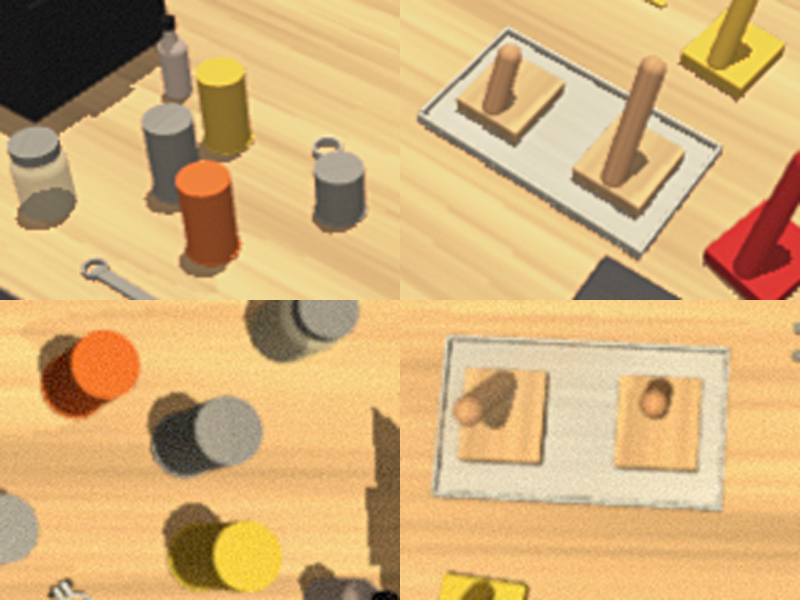

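Confirmed. The target is the plain grey tall beaker (scene 188,172; top 437,212): the grey one standing about as tall as the orange and yellow look-alikes. The other grey one at (256,185) is clearly shorter. The target peg is the longer wooden one in the tray (scene tip 341,246; top tip 172,173).

```bash
cat > h.py <<'E'
import cv2,numpy as np
def ray(c,uv):
    p=cv2.undistortPoints(np.array([[uv]],float),c["K"],np.array(c["distortion"])).ravel()
    T=c["cam_to_world"]; v=T[:3,:3]@[p[0],p[1],1]
    return T[:3,3],v/np.linalg.norm(v)
def onz(c,uv,z):
    o,v=ray(c,uv); return o+v*(z-o[2])/v[2]
def tri(obs):
    A=np.zeros((3,3));b=np.zeros(3);R=[ray(*o) for o in obs]
    for o,v in R:
        P=np.eye(3)-np.outer(v,v);A+=P;b+=P@o
    x=np.linalg.solve(A,b)
    return x,[round(1e3*np.linalg.norm((np.eye(3)-np.outer(v,v))@(x-o)),1) for o,v in R]
def proj(c,X):
    T=c["cam_to_world"];r=T[:3,:3].T
    return cv2.projectPoints(np.atleast_2d(X).astype(float),cv2.Rodrigues(r)[0],-r@T[:3,3],c["K"],np.array(c["distortion"]))[0].reshape(-1,2)
E
python3 - <<'E'
import pickle,cv2,numpy as np
from h import *
d=pickle.load(open("d0.pkl","rb"));S,T=d["scene"],d["top"]
def blob(c,seed,tol,r=40,med=3):
    im=cv2.medianBlur(c["color"],med) ; m=np.zeros((422,562),np.uint8)
    cv2.floodFill(im.copy(),m,seed,0,(tol,)*3,(tol,)*3,cv2.FLOODFILL_FIXED_RANGE|cv2.FLOODFILL_MASK_ONLY|(255<<8))
    k=max(cv2.findContours(m[1:-1,1:-1],0,1)[0],key=cv2.contourArea);return k
for n,c,s,tol in(("S tall",S,(188,158),25),("T tall",T,(437,212),22),("S short",S,(256,177),25),("T short",T,(346,250),22),("T org",T,(387,186),25),("T yel",T,(443,262),25)):
    k=blob(c,s,tol,); e=cv2.fitEllipse(cv2.convexHull(k)); print(n,np.round(e[0],1),np.round(e[1],1),cv2.contourArea(k), onz(c,e[0],.07 if "short" in n else .11).round(4))
print(tri([(S,(340.8,246)),(T,(172.,173.))]))
# block corners top face z~.02-.025
for p in((465,368),(548,370),(543,464),(458,460)):
    uv=((p[0]-400)/2.5+145,(p[1]-300)/2.5+130); print(onz(T,uv,.022).round(4))
# tray outer corners
for p in((448,338),(728,348),(720,509),(434,496)):
    uv=((p[0]-400)/2.5+145,(p[1]-300)/2.5+130); print("tray",onz(T,uv,.014).round(4))
E
```

```text
S tall [186.3 157.1] [12.2 19.8] 172.0 [ 0.5338 -0.3378  0.11  ]
T tall [435.9 212. ] [26.3 29.1] 561.0 [ 0.5325 -0.3366  0.11  ]
S short [253.4 174.9] [15.  23.3] 182.5 [ 0.4452 -0.1545  0.07  ]
T short [345.7 252. ] [27.1 32.1] 583.5 [ 0.4456 -0.1444  0.07  ]
T org [386.9 185.5] [26.2 28.8] 555.5 [ 0.589  -0.2288  0.11  ]
T yel [446.2 263.5] [29.9 35.4] 613.5 [ 0.4212 -0.3555  0.11  ]
(array([0.60052865, 0.22953686, 0.14371671]), [np.float64(1.2), np.float64(1.2)])
[0.6683 0.2665 0.022 ]
[0.6672 0.1856 0.022 ]
[0.5753 0.1863 0.022 ]
[0.578 0.268 0.022]
tray [0.7008 0.2875 0.014 ]
tray [0.6941 0.0125 0.014 ]
tray [0.5359 0.0178 0.014 ]
tray [0.5441 0.2916 0.014 ]
```

Emit:
step_arm(
  plan=[
    [[0,-0.035,0],[0,-6.7,0],1],
    [[0,-0.03,0],[0,-6.7,0],1],
    [[-0.028,0,-0.028],[0,0,0],1],
    [[-0.028,0,-0.028],[0,0,0],1],
    [[-0.028,0,-0.028],[0,0,0],1],
  ],
  force=25,
)

```text
clock: 0.52
ee_pos: [0.224, 0.5258, 0.2917]
orientation: [-89.8, 0.3, 91.4]
ft_force: [0.5, 0.6, 0.1]
gripper_width: 0.0942
```

Emit:
step_arm(
  plan=[
    [[-0.028,0,-0.03],[0,0,0],1],
    [[-0.028,0,-0.03],[0,0,0],1],
    [[-0.028,0,-0.03],[0,0,0],1],
    [[-0.028,0,-0.03],[0,0,0],1],
    [[-0.028,0,-0.03],[0,0,0],1],
  ],
)

```text
clock: 0.93
ee_pos: [0.379, 0.3845, 0.2917]
orientation: [-89.7, 0.3, 91.6]
ft_force: [1.1, 1.4, 0.8]
gripper_width: 0.0943
```

Emit:
step_arm(
  plan=[
    [[-0.035,0,-0.02],[0,0,0],1],
    [[-0.035,0,-0.02],[0,0,0],1],
    [[-0.035,0,-0.02],[0,0,0],1],
    [[-0.035,0,-0.02],[0,0,0],1],
    [[-0.035,0,-0.02],[0,0,0],1],
  ],
)

```text
clock: 1.35
ee_pos: [0.4863, 0.2061, 0.2913]
orientation: [-89.7, 0.3, 91.5]
ft_force: [1.6, 0.4, -0.7]
gripper_width: 0.094
```

Emit:
step_arm(
  plan=[
    [[-0.04,0,-0.005],[0,0,0],1],
    [[-0.04,0,-0.005],[0,0,0],1],
    [[-0.04,0,-0.005],[0,0,0],1],
    [[-0.04,0,-0.005],[0,0,0],1],
    [[-0.04,0,-0.005],[0,0,0],1],
  ],
)

```text
clock: 1.77
ee_pos: [0.5173, 0.0002, 0.2914]
orientation: [-89.6, 0.4, 91.5]
ft_force: [-0.1, 0.0, -0.2]
gripper_width: 0.0939
```

Emit:
step_arm(
  plan=[
    [[-0.04,0,-0.005],[0,0,0],1],
    [[-0.04,0,-0.005],[0,0,0],1],
    [[-0.04,0,-0.005],[0,0,0],1],
    [[-0.04,0,-0.005],[0,0,0],1],
    [[-0.04,0,-0.005],[0,0,0],1],
  ],
)

```text
clock: 2.18
ee_pos: [0.5459, -0.2061, 0.2925]
orientation: [-89.6, 0.3, 91.6]
ft_force: [1.2, 1.0, 0.5]
gripper_width: 0.0941
```

Emit:
step_arm(
  plan=[
    [[-0.035,0,0.004],[0,0,0],1],
    [[-0.035,0,0.004],[0,0,0],1],
    [[-0.033,0,0.004],[0,0,0],1],
    [[-0.027,0,0.004],[0,0,0],1],
    [[0,0,0],[0,0,0],1],
  ],
)

```text
clock: 2.6
ee_pos: [0.5297, -0.3508, 0.2914]
orientation: [-89.4, 0.5, 91.2]
ft_force: [0.7, -0.6, 0.6]
gripper_width: 0.0945
```

Run:
```python
from rig import arm
import cv2,pickle
from h import *
s=arm.sense();c=arm.camera("wrist");print(s["ee_pos"],s["orientation"],s["qpos"].round(0))
print(c["cam_to_world"].round(3).tolist())
im=c["color"][:,:,::-1].copy()
for t in np.linspace(0,2*np.pi,40):
    p=proj(c,[.5335+.031*np.cos(t),-.337+.031*np.sin(t),.11])[0]
    if 0<=p[0]<560 and 0<=p[1]<420: cv2.circle(im,(int(p[0]),int(p[1])),1,(0,0,255),-1)
cv2.imwrite("pics/wrist1.png",im);pickle.dump(c,open("w1.pkl","wb"))
```

```text
[ 0.52968788 -0.35079421  0.29140741] [-89.36755598   0.47711095  91.20912854] [  7.  25.  32.  87. -13.  72. 132.]
[[-0.022, 0.966, 0.257, 0.454], [1.0, 0.023, -0.003, -0.352], [-0.009, 0.256, -0.967, 0.449], [0.0, 0.0, 0.0, 1.0]]
```

View pics/wrist1.png

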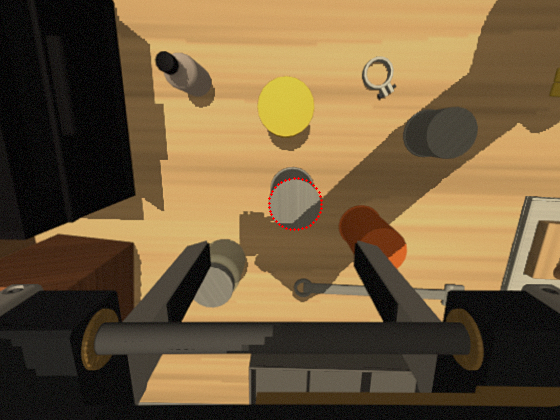

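The wrist view shows the predicted rim (red circle) lying on the tall beaker's closed end at (295,204). Orange is at (380,240), yellow at (286,106) and the jar at (213,285), all clear of the jaws. I centre the tool and descend.

Emit:
step_arm(
  plan=[
    [[0.014,0.03,-0.004],[0,0,0],1],
    [[0,0.04,0],[0,0,0],1],
    [[0,0.04,0],[0,0,0],1],
    [[0,0.03,0],[0,0,0],1],
    [[0,0,0],[0,0,0],1],
  ],
)

```text
clock: 3.07
ee_pos: [0.5348, -0.3316, 0.1472]
orientation: [-89.6, 0.4, 91.4]
ft_force: [-0.1, 0.5, -0.4]
gripper_width: 0.0937
```

Emit:
step_arm(
  plan=[
    [[-0.005,0.0,0.001],[0,0,0],1],
    [[0,0.03,0],[0,0,0],1],
    [[0,0.03,0],[0,0,0],1],
    [[0,0.008,0],[0,0,0],1],
    [[0,0,0],[0,0,0],1],
  ],
)

```text
clock: 3.48
ee_pos: [0.5379, -0.3371, 0.0853]
orientation: [-90.0, 0.5, 91.6]
ft_force: [-0.3, 0.0, 0.5]
gripper_width: 0.0939
```

Emit:
step_arm(
  plan=[
    [[0,0,0],[0,0,0],-1],
    [[0,0,0],[0,0,0],-1],
    [[0,0,0],[0,0,0],-1],
    [[0,0,0],[0,0,0],-1],
    [[0,0,0],[0,0,0],-1],
  ],
  force=25,
)

```text
clock: 3.9
ee_pos: [0.5413, -0.3388, 0.0937]
orientation: [-90.4, 0.7, 91.7]
ft_force: [-0.3, 0.3, 0.9]
gripper_width: 0.0642
```

The tool drifted off target while the fingers were closing, 8 mm in x and 8 mm up. I reopen slightly and re-centre before gripping.

Emit:
step_arm(
  plan=[
    [[0,0,0],[0,0,0],0.7],
    [[0.002,0.01,0.008],[0.4,0,-0.7],0.7],
    [[0,0.006,0],[0,0,0],0.7],
  ],
)

```text
clock: 4.15
ee_pos: [0.5338, -0.3375, 0.079]
orientation: [-90.2, 0.1, 91.7]
ft_force: [-1.5, -0.4, -0.7]
gripper_width: 0.079
```

Run:
```python
from rig import arm
for i in range(4):
    s=arm.sense(); print(s["clock"],s["ee_pos"].round(4),s["orientation"].round(2),s["dq"].round(1),s["gripper_width"].round(4)); c=arm.camera("wrist")
import cv2,pickle
pickle.dump(c,open("w2.pkl","wb"))
from h import *
im=c["color"][:,:,::-1].copy()
for t in np.linspace(0,2*np.pi,40):
    p=proj(c,[.5335+.031*np.cos(t),-.337+.031*np.sin(t),.11])[0]
    if 0<=p[0]<560 and 0<=p[1]<420: cv2.circle(im,(int(p[0]),int(p[1])),1,(0,0,255),-1)
cv2.imwrite("pics/wrist2.png",im)
```

```text
Traceback (most recent call last):
AttributeError: 'float' object has no attribute 'round'
```

Emit:
step_arm(
  plan=[
    [[0,0.001,0.0005],[0,0,0],-1],
    [[0,0.001,0.0005],[0,0,0],-1],
    [[0,0.001,0.0005],[0,0,0],-1],
    [[0,0.001,0.0005],[0,0,0],-1],
  ],
  force=25,
)

```text
clock: 4.48
ee_pos: [0.5309, -0.3374, 0.0733]
orientation: [-90.1, -0.0, 91.7]
ft_force: [-3.2, 4.4, 29.5]
gripper_width: 0.0629
```

Run:
```python
from rig import arm
import cv2
from h import *
for i in range(3):
    s=arm.sense(); print(s["clock"],s["ee_pos"].round(4),s["orientation"].round(2),s["dq"].round(1),s["gripper_width"],s["ft_force"].round(1)); c=arm.camera("wrist")
im=c["color"][:,:,::-1].copy()
for t in np.linspace(0,2*np.pi,40):
    p=proj(c,[.5335+.031*np.cos(t),-.337+.031*np.sin(t),.11])[0]
    if 0<=p[0]<560 and 0<=p[1]<420: cv2.circle(im,(int(p[0]),int(p[1])),1,(0,0,255),-1)
cv2.imwrite("pics/wrist2.png",im)
```

```text
4.4833 [ 0.5309 -0.3374  0.0733] [-9.010e+01 -2.000e-02  9.167e+01] [ 0.5 -0.2 -0.3  0.5 -0.6 -0.9  0.8] 0.0628624503738339 [-3.2  4.4 29.5]
4.5333 [ 0.5309 -0.3374  0.0734] [-9.011e+01 -2.000e-02  9.166e+01] [-0.1 -0.1  0.1  0.1  0.3  0.1 -0.1] 0.06312917211607398 [-1.9  2.5 12.6]
4.5833 [ 0.5309 -0.3374  0.0734] [-9.010e+01 -1.000e-02  9.167e+01] [-0.1  0.  -0.1  0.   0.2 -0.2 -0.1] 0.06300780791205918 [-0.8  3.4 12.5]
```

View pics/wrist2.png

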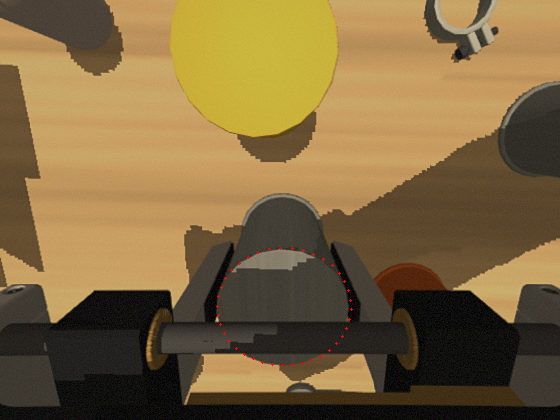

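Run:
```python
import pickle,cv2
from h import *
d=pickle.load(open("d0.pkl","rb"));out=[]
y=np.radians(-1.4);R=np.array([[np.cos(y),-np.sin(y),0],[np.sin(y),np.cos(y),0],[0,0,1]])
C=np.array([.622,.2275,.003])
pts=lambda L:(R@np.array(L,float).T).T/1e3+C
ax=np.array([-.423,0,.906])
tip=np.array([-29.2,0,146.8]);perp=np.array([0,1,0])
for n,(u,v),s in(("scene",(295,225),6),("top",(145,140),6)):
    c=d[n];im=cv2.resize(c["color"][v:v+80,u:u+66,::-1],None,fx=s,fy=s,interpolation=cv2.INTER_CUBIC)
    if n=="top": im=np.clip(im*1.8,0,255).astype(np.uint8)
    def dr(L,col,closed=False):
        p=((proj(c,pts(L))-[u,v]+.5)*s).astype(int); cv2.polylines(im,[p],closed,col,1)
    dr([[30,0,20],tip],(0,0,255))
    k=tip-13*ax; e1=np.array([0,1,0]);e2=np.cross(ax,e1)
    vd=R.T@(pts([k])[0]-c["cam_to_world"][:3,3]);vd/=np.linalg.norm(vd)
    f1=np.cross(vd,ax);f1/=np.linalg.norm(f1);f2=np.cross(vd,f1)
    dr([k+13*(np.cos(t)*f1+np.sin(t)*f2) for t in np.linspace(0,6.28,30)],(255,0,0),True)
    dr([[45,40,20],[45,-40,20],[-45,-40,20],[-45,40,20]],(0,200,0),True)
    out.append(im)
cv2.imwrite("pics/peg.png",np.hstack(out))
print(pts([tip]))
```

```text
[[0.59280872 0.22821342 0.1498    ]]
```

View pics/peg.png

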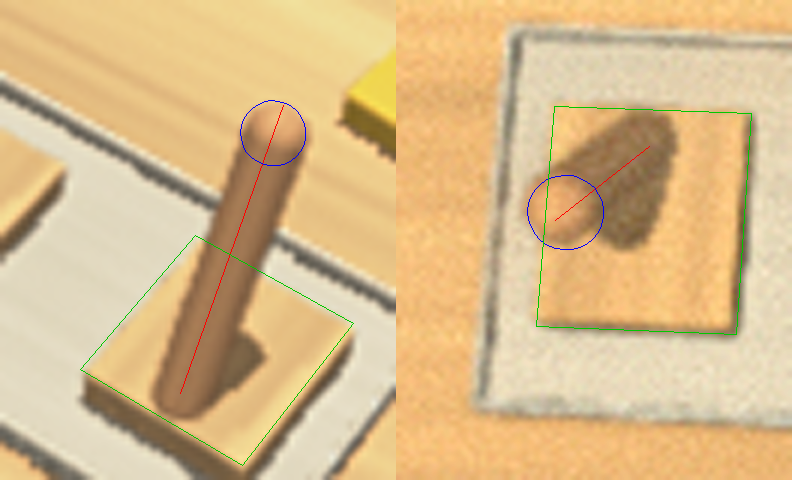

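Emit:
step_arm(
  plan=[
    [[0,-0.005,0],[0,0,0],-1],
    [[0,-0.015,0],[0,0,0],-1],
    [[0,-0.035,0],[0,0,0],-1],
    [[0,-0.035,0],[0,0,0],-1],
    [[0,-0.035,0],[0,0,0],-1],
  ],
  force=35,
)

```text
clock: 5.05
ee_pos: [0.5271, -0.3352, 0.1954]
orientation: [-89.4, -0.4, 91.6]
ft_force: [0.4, -0.6, -2.3]
gripper_width: 0.0626
```

The overlay fits the peg within about 1 mm in both views, and the beaker is lifted (about 2 N of load). Now I carry it across, high.

Emit:
step_arm(
  plan=[
    [[0,-0.038,0],[0,1.5,0],-1],
    [[0,-0.038,0],[0,1.5,0],-1],
    [[0.02,-0.02,0],[0,0,0],-1],
    [[0.035,0,-0.001],[0,0,0],-1],
    [[0.04,0,-0.001],[0,0,0],-1],
  ],
)

```text
clock: 5.47
ee_pos: [0.5306, -0.2478, 0.3047]
orientation: [-89.8, 0.1, 87.8]
ft_force: [-0.4, 1.0, -1.5]
gripper_width: 0.0623
```

Emit:
step_arm(
  plan=[
    [[0.04,0,-0.001],[0,0,0],-1],
    [[0.04,0,-0.001],[0,0,0],-1],
    [[0.04,0,-0.001],[0,0,0],-1],
    [[0.04,0,-0.001],[0,0,0],-1],
    [[0.04,0,-0.001],[0,0,0],-1],
  ],
)

```text
clock: 5.88
ee_pos: [0.5417, -0.0411, 0.3065]
orientation: [-90.0, 0.1, 87.5]
ft_force: [0.0, -0.6, -1.8]
gripper_width: 0.0625
```

Emit:
step_arm(
  plan=[
    [[0.04,0,-0.001],[0,0,0],-1],
    [[0.04,0,-0.001],[0,0,0],-1],
    [[0.04,0,-0.001],[0,0,0],-1],
    [[0.035,0,-0.001],[0,0,0],-1],
    [[0.03,0,-0.001],[0,0,0],-1],
  ],
)

```text
clock: 6.3
ee_pos: [0.5521, 0.1541, 0.3073]
orientation: [-90.0, 0.1, 87.6]
ft_force: [-0.1, 0.2, -1.4]
gripper_width: 0.0629
```

Emit:
step_arm(
  plan=[
    [[0.03,0,0],[0,0,0],-1],
    [[0.02,0,0],[-4,-1,0],-1],
    [[0.01,0,0],[-6.5,0,0],-1],
    [[0.003,0,0],[-6.5,0,0],-1],
    [[0,0,0],[-5,0,0],-1],
  ],
)

```text
clock: 6.72
ee_pos: [0.5547, 0.2291, 0.3065]
orientation: [-112.6, -0.1, 89.2]
ft_force: [0.7, -0.3, -2.0]
gripper_width: 0.0624
```

```bash
cat > go.py <<'E'
# remaining offset to seated pose / any back-off along the peg, in tool axes
import sys
from rig import arm
from h import *
from scipy.spatial.transform import Rotation as Ro
back=float(sys.argv[1])
s=arm.sense();R=Ro.from_euler("xyz",s["orientation"],degrees=True)
a=np.array([-.4229,.0103,.906]);P=np.array([.594,.2285,.150])
Rg=np.column_stack([np.cross(-a,np.cross([0.0244,.9997,0],-a)),-a,np.cross([0.0244,.9997,0],-a)]);Rg/=np.linalg.norm(Rg,axis=0)
G=P-a*.0316+Rg[:,2]*.0026+back*a
print(s["clock"],s["ee_pos"].round(4),"goal",G.round(4))
print("shift tool mm",(1e3*R.inv().apply(G-s["ee_pos"])).round(1),"turn tool",np.degrees((R.inv()*Ro.from_matrix(Rg)).as_rotvec()).round(2),"F",s["ft_force"].round(1),s["gripper_width"],"dq",np.abs(s["dq"]).max().round(1))
E
python3 go.py 0.135
```

```text
6.7167 [0.5547 0.2291 0.3065] goal [0.5479 0.2296 0.2426]
shift tool mm [ 0.4 56.4 30.8] turn tool [-2.47  0.51  0.29] F [ 0.7 -0.3 -2. ] 0.062413261567171106 dq 67.9
```

Emit:
step_arm(
  plan=[
    [[0,0.01,0.015],[0,0.5,0.3],-1],
    [[0,0.02,0.012],[0,0,0],-1],
    [[0,0.02,0.004],[0,0,0],-1],
    [[0,0.005,0],[0,0,0],-1],
  ],
)

```text
clock: 7.05
ee_pos: [0.5432, 0.232, 0.2436]
orientation: [-113.0, -0.2, 89.0]
ft_force: [-0.6, -0.4, -1.7]
gripper_width: 0.0625
```

```bash
python3 - <<'E'
from rig import arm
import cv2
a=arm.camera("scene");b=arm.camera("top")
f=lambda c,u,v,g:cv2.resize(np.clip(c["color"][v:v+120,u:u+100,::-1]*g,0,255).astype('uint8'),(400,480),interpolation=cv2.INTER_CUBIC)
import numpy as np
cv2.imwrite("pics/pre.png",np.hstack([f(a,290,190,1.),f(b,130,120,1.8)]))
E
python3 go.py 0.135
```

```text
7.15 [0.5442 0.232  0.2455] goal [0.5479 0.2296 0.2426]
shift tool mm [-2.3  4.1 -2.3] turn tool [-1.95  0.21  0.38] F [ 0.   0.2 -0.8] 0.06300377170182772 dq 1.8
```

View pics/pre.png

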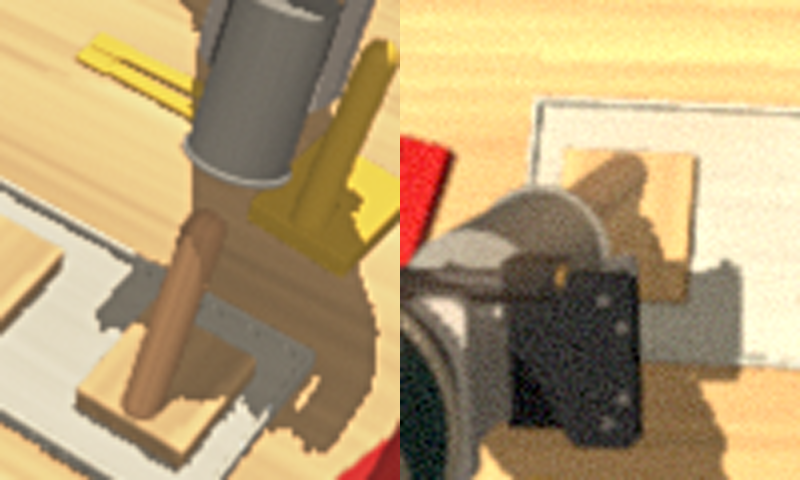

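The scene crop shows the beaker above the peg tip (205,215), with its mouth rim centre near (243,162). It looks a few mm off and tilted differently from the dowel. I compare this with the projected pose.

Run:
```python
from rig import arm
import cv2
from h import *
from scipy.spatial.transform import Rotation as Ro
c=arm.camera("scene");s=arm.sense();R=Ro.from_euler("xyz",s["orientation"],degrees=True).as_matrix()
T=s["ee_pos"];y=R[:,1];z=R[:,2]
m=T-.0026*z+.0734*y   # mouth centre from TCP
s4=5;u,v=300,150
im=cv2.resize(c["color"][v:v+115,u:u+100,::-1],None,fx=s4,fy=s4,interpolation=cv2.INTER_CUBIC)
px=lambda X:((proj(c,X)-[u,v]+.5)*s4).astype(int)
a=np.array([-.4229,.0103,.906]);P=np.array([.594,.2285,.150])
t=np.linspace(0,6.3,50)
circ=lambda o:np.array([o+.031*(np.cos(k)*R[:,0]+np.sin(k)*z) for k in t])
cv2.polylines(im,[px(circ(m))],False,(0,0,255),1);cv2.polylines(im,[px(circ(m-.11*y))],False,(0,0,255),1)
cv2.polylines(im,[px(np.array([m,m-.11*y]))],False,(0,0,255),1)
cv2.polylines(im,[px(np.array([P,P+.14*a]))],False,(255,0,0),1)
cv2.imwrite("pics/cmp.png",im);print(px(m),px(m-.11*y),px(P))
```

```text
[[241 402]] [[312 193]] [[210 464]]
```

View pics/cmp.png

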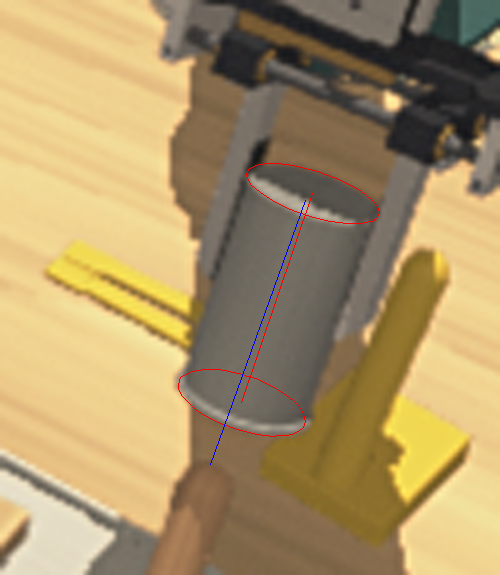

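The beaker matches its predicted outline (red), so it did not slip. Only the small computed correction is needed before sliding on.

Emit:
step_arm(
  plan=[
    [[-0.002,0.003,-0.003],[-2,0,0.4],-1],
    [[0,0.002,0],[0,0,0],-1],
    [[0,0.002,0],[0,0,0],-1],
  ],
)

```text
clock: 7.45
ee_pos: [0.5523, 0.2301, 0.2451]
orientation: [-115.4, -0.1, 88.7]
ft_force: [-0.5, -0.5, -1.4]
gripper_width: 0.0622
```

```bash
python3 go.py 0
```

```text
7.45 [0.5523 0.2301 0.2451] goal [0.605  0.2282 0.1203]
shift tool mm [ -0.8 135.4   5.8] turn tool [0.33 0.02 0.11] F [-0.5 -0.5 -1.4] 0.062220259561204014 dq 3.0
```

Emit:
step_arm(
  plan=[
    [[-0.001,0.003,0.006],[0.3,0,0],-1],
    [[0,0.02,0],[0,0,0],-1],
    [[0,0.02,0],[0,0,0],-1],
    [[0,0.01,0],[0,0,0],-1],
  ],
)

```text
clock: 7.78
ee_pos: [0.5706, 0.23, 0.1969]
orientation: [-115.1, -0.4, 88.7]
ft_force: [-0.6, -0.1, -1.8]
gripper_width: 0.0626
```

```bash
python3 go.py 0
```

```text
7.7833 [0.5706 0.23   0.1969] goal [0.605  0.2282 0.1203]
shift tool mm [-1.5 84.   1.4] turn tool [ 0.11 -0.1   0.39] F [-0.6 -0.1 -1.8] 0.06256974671593496 dq 12.7
```

Emit:
step_arm(
  plan=[
    [[-0.001,0.015,0.001],[0,0,0.3],-1],
    [[0,0.02,0],[0,0,0],-1],
    [[0,0.02,0],[0,0,0],-1],
    [[0,0.01,0],[0,0,0],-1],
    [[0,0.003,0],[0,0,0],-1],
  ],
)

```text
clock: 8.2
ee_pos: [0.5999, 0.228, 0.1317]
orientation: [-115.0, -0.1, 88.5]
ft_force: [0.6, -0.8, -1.7]
gripper_width: 0.0626
```

```bash
python3 go.py 0
```

```text
8.2 [0.5999 0.228  0.1317] goal [0.605  0.2282 0.1203]
shift tool mm [ 0.3 12.5  0.2] turn tool [-0.06 -0.19  0.04] F [ 0.6 -0.8 -1.7] 0.06258601792145871 dq 4.4
```

Now slow steps until the closed end touches the tip.

Emit:
step_arm(
  plan=[
    [[0,0.004,0],[0,0,0],-1],
    [[0,0.004,0],[0,0,0],-1],
    [[0,0.003,0],[0,0,0],-1],
  ],
)

```text
clock: 8.45
ee_pos: [0.6049, 0.2281, 0.1223]
orientation: [-115.0, -0.1, 88.4]
ft_force: [0.2, 0.1, -2.0]
gripper_width: 0.0624
```

```bash
python3 go.py 0
```

```text
8.45 [0.6049 0.2281 0.1223] goal [0.605  0.2282 0.1203]
shift tool mm [0.1 1.9 0.7] turn tool [-0.06 -0.21  0.06] F [ 0.2  0.1 -2. ] 0.06237153756069794 dq 3.6
```

Emit:
step_arm(
  plan=[
    [[0,0.002,0.0005],[0,0,0],-1],
    [[0,0.002,0],[0,0,0],-1],
  ],
)

```text
clock: 8.62
ee_pos: [0.6062, 0.2285, 0.1199]
orientation: [-115.0, -0.2, 88.4]
ft_force: [-31.9, -5.9, 41.9]
gripper_width: 0.063
```

Emit:
step_arm(
  plan=[
    [[0,0.002,0],[0,0,0],-1],
  ],
)

```text
clock: 8.7
ee_pos: [0.6068, 0.2286, 0.1196]
orientation: [-115.0, -0.3, 88.4]
ft_force: [-32.5, -8.5, 41.3]
gripper_width: 0.0626
```

Contact at the expected depth. I relax the pressing force, then open.

Emit:
step_arm(
  plan=[
    [[0,0,0],[0,0,0],-1],
  ],
)

```text
clock: 8.78
ee_pos: [0.6066, 0.2286, 0.1204]
orientation: [-115.1, -0.3, 88.4]
ft_force: [-0.1, 0.3, -2.5]
gripper_width: 0.0625
```

```bash
python3 go.py 0
```

```text
8.7833 [0.6066 0.2286 0.1204] goal [0.605  0.2282 0.1203]
shift tool mm [-0.4 -0.6  1.5] turn tool [ 0.04 -0.3   0.18] F [-0.1  0.3 -2.5] 0.06248597705513995 dq 1.6
```

Emit:
step_arm(
  plan=[
    [[0,0.001,0],[0,0,0],-1],
  ],
)

```text
clock: 8.87
ee_pos: [0.6071, 0.2289, 0.1204]
orientation: [-115.1, -0.3, 88.4]
ft_force: [-6.5, -1.7, 6.3]
gripper_width: 0.0628
```

Emit:
step_arm(
  plan=[
    [[0,0.0005,0],[0,0,0],0.3],
    [[0,0,0],[0,0,0],1],
    [[0,0,0],[0,0,0],1],
    [[0,0,0],[0,0,0],1],
    [[0,0,0],[0,0,0],1],
  ],
)

```text
clock: 9.28
ee_pos: [0.6078, 0.2296, 0.1216]
orientation: [-115.2, -0.4, 88.5]
ft_force: [-0.0, -0.7, -0.9]
gripper_width: 0.0857
```

Run:
```python
from rig import arm
import cv2,numpy as np
a=arm.camera("scene");b=arm.camera("wrist")
cv2.imwrite("pics/rel.png",np.hstack([cv2.resize(a["color"][150:300,280:400,::-1],(320,400)),cv2.resize(b["color"][:,:,::-1],(470,400))]))
s=arm.sense();print(s["clock"],s["gripper_width"],s["ft_force"],s["ee_pos"])
```

```text
9.3833 0.09281290883159563 [ 0.27772945  0.25845681 -0.40953893] [0.60772188 0.22959372 0.12153757]
```

View pics/rel.png

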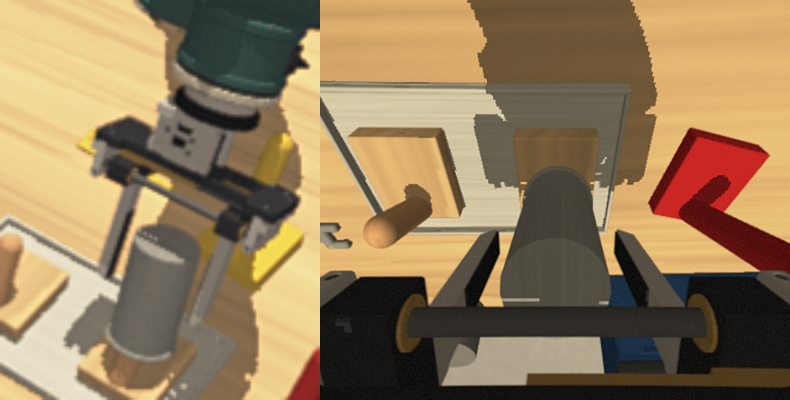

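It is hanging clear of both fingers. I retreat straight back along the tool axis.

Emit:
step_arm(
  plan=[
    [[0,-0.015,0],[0,0,0],1],
    [[0,-0.025,0],[0,0,0],1],
    [[0,-0.035,0],[0,0,0],1],
    [[0,-0.04,0],[0,0,0],1],
    [[0,-0.04,0],[0,0,0],1],
  ],
)

```text
clock: 9.8
ee_pos: [0.539, 0.2276, 0.2582]
orientation: [-114.7, 0.1, 88.3]
ft_force: [0.9, 0.9, 1.3]
gripper_width: 0.0939
```

Emit:
step_arm(
  plan=[
    [[0,-0.03,0],[0,0,0],1],
    [[0,-0.02,0],[0,0,0],1],
    [[0,0,0],[0,0,0],1],
    [[0,0,0],[0,0,0],1],
  ],
)

```text
clock: 10.13
ee_pos: [0.5163, 0.2298, 0.3144]
orientation: [-115.1, -0.4, 88.4]
ft_force: [-1.1, -0.0, -0.1]
gripper_width: 0.0944
```

Run:
```python
from rig import arm
import cv2,numpy as np
a=arm.camera("scene");[arm.camera("scene") for _ in range(10)];b=arm.camera("scene")
d=cv2.absdiff(a["color"],b["color"])[225:320,290:370];print("motion",np.percentile(d,99),"noise ref",np.percentile(cv2.absdiff(a["color"],b["color"])[320:,:],99))
cv2.imwrite("pics/end.png",b["color"][:,:,::-1])
s=arm.sense();print(s["clock"],s["ft_force"],s["ee_pos"])
```

```text
motion 3.0 noise ref 3.0
10.7333 [ 0.64405227 -0.37341681 -0.16708284] [0.51633628 0.22942162 0.31322116]
```

View pics/end.png

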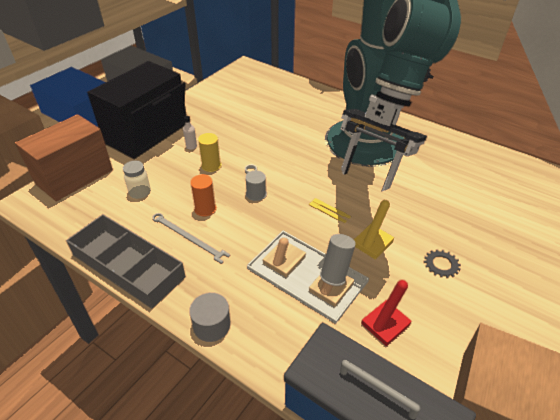

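The final view shows the beaker hanging still on the long wooden peg at (338,262). The arm is clear, and everything else stands where it was.

```bash
python3 -c "
from rig import arm
print(arm.sign_off())"
```

```text
the job is handed in; nothing more can be done
None
```

The tall grey beaker is hanging mouth-down on the longer wooden peg, and the job is handed in at about 10.7 s of the 40 s allowed.

- **Sequence:** I slid the beaker down along the peg's lean until it touched the tip, within about 2 mm of the depth I had worked out. The push on first contact reached about 53 N at the wrist. I eased that to about 10 N, still touching, before opening the fingers and backing straight out.
- **Last checks:** Two pictures half a second apart showed no movement of the beaker beyond camera noise. The wrist force is near zero with the arm well clear. The short beaker and the look-alikes stand where they were.
- **What went wrong on the way:** On the first attempt to grip, the tool drifted about 8 mm, so I reopened the fingers and re-centred. The second try pressed down on the standing beaker with about 30 N for a moment. The beaker did not slip in the grip afterwards.

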